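# Open the pen tin on its sloping stand

### The job

Slide the stand's red-knobbed fork catch all the way in over the foot of the pen tin, so that the base is held down, then draw the deep green lid straight off along the tin's leaning axis. Stand the lid, mouth down, inside the orange tray without dropping it and let go; leave the tin seated and latched, and leave the other things where they are.

Things in the scene. Friction and masses are not known exactly. Their poses are not given: they have to be found in the camera images.
- stand: Fixed blue stand, 320 mm wide (y), 120 mm deep (x); origin on the table under its middle, z up, yaw varies. Its plate slopes 0.45 rad, rising to the stand's +x (away from the robot): 18 mm high at the near edge, 46 mm mid, 74 mm far. The tin sits square on it, centred 85 mm to -y, loose between 7 mm high steel stops. The catch runs between 18 mm high rails on the +y part.
- tin: Loose tin base, about 300 g. Origin: centre of its underside, on the plate. z is the tin's axis, square to the slope, leaning 0.45 rad towards the robot side; x points up the slope, y as the stand's y. Grey foot 68 (x) x 116 (y) x 8 mm, shoulder 50 x 92 mm up to z = 30 mm, then a metal sleeve 42 x 84 mm up to 75 mm inside the lid; pens reach 96 mm.
- lid: Deep green lid, loose, 100 to 200 g: 50 (x) x 92 (y) x 75 mm (z), 3 mm walls. Origin: centre of its open rim; z to its closed top. At first fully down on the shoulder, origin 30 mm above the tin's along the axis, axes parallel. Overlaps the sleeve 45 mm with 1 mm play; spring tabs hold it: 5 to 15 N to draw off, more than the tin weighs. Only the 50 mm width (x) fits a gripper.
- catch (a joint): Travel of the sliding metal fork catch, m: 0 fully open (fork clear of the tin), 0.08 fully in (its two tines lie along both long sides of the tin over its foot, past its middle, 1.7 mm above the foot). Starts between 0 and 0.007. It slides along the stand's -y, level, against 1.5 N of friction and stays where it is left.
- catch_knob (a point): Centre of the top of the catch's red knob: 15 x 15 mm in section, 36 mm tall above the flat fork, standing parallel to the tin's axis, sides square to the tin's. It moves with the catch; with the catch fully in it is 115 mm from the tin's axis.
- tray: Fixed orange plastic tray, open on top, 200 (x) x 170 (y) mm, walls 4 mm thick and 14 mm high, floor 4 mm thick. Origin: centre of its underside on the table; yaw varies. It stands on the other side of the table from the stand; the sides swap.
- bottle: Bystander: blue bottle, 60 mm in diameter, 160 mm tall, origin at the centre of its underside.
- notes: Bystander: block of yellow notes, 76 x 76 x 30 mm, origin at the centre of its underside.
- stapler: Bystander: blue and black stapler, 140 x 34 x 39 mm, long along its x, origin at the centre of its underside.
Things that resemble listed ones, but are neither listed nor needed, are in the scene too. Leave any blue or yellow look-alike of the tin alone.

How it is judged:
By the outcome, as a careful person would: the job done as asked, in the order asked, and still so for the second after the job is handed in, with the robot touching nothing.
It also fails if it takes over 50 s, if anything falls off the work surface, if the arm or the gripper's body presses on something with over 40 N, if the wrist force passes 120 N, or if a joint passes its speed limit or range.

### The arm

A 7-joint arm with a two-finger parallel gripper is mounted at the origin on the work surface. World frame = base frame: x ahead of the robot, y to its left, z up, the work surface at z = 0. Lengths are in m, angles in degrees, forces in N, time in s.
With the tool pointing down it reaches from about 0.35 to 0.775 m from the base axis. Payload 3.1 kg.
Tool frame: the origin (TCP) lies on the centre line of the jaws, within the pads' length; the fingertips stand 17 mm ahead of it and the grasp point (between the pads) lies 2 mm behind it (robot.tip_reach is the distance from the TCP to the fingertips, in m); z points along the fingers, y is the line along which they close (so a half turn about z gives the same grasp; the last joint's range is limited). The gripper opens to 85 mm and grips with 20 to 120 N. Pads are 22 mm wide; open, the fingers measure 114 mm over their backs; the gripper's body (76 mm by 85 mm) begins 54 mm behind the grasp point. The pads swing forward as they close: fully open they stand 13 mm farther back than shut.
Start: joints at [-76.53, 17.813, 0.802, 86.603, -0.252, 75.585, -1.558], TCP at [0.15, 0.529, 0.248] pointing down, gripper open.
Joint ranges: [-154.91, 154.91], [-16.99, 109.72], [-72.82, 74.43], [7.12, 147.25], [-82.49, 262.49], [11.32, 116.49], [-174.64, 174.64]. Speed limits (degrees/s): [159.86, 159.86, 180, 180, 180, 180, 180].

### API

Orientations are given as [roll, pitch, yaw] about the fixed x, y, z axes, in that order (R = Rz(yaw) Ry(pitch) Rx(roll)).
In Python, from station import robot, fingers, vision, workorder, recognise gives the robot as it stands. Calls block until the motion is done:
- robot.move_to(position, orientation): joint-space move of the TCP to a pose.
- robot.line_to(position, orientation=None, velocity=0.15, f_stop=None): straight line of the TCP; orientation=None keeps the orientation; velocity is the mean speed in m/s. With f_stop (N) it stops when the force on the tool has changed by that much, and returns True; else False.
- robot.move_j(angles): joint-space move.
- fingers.gripper_to(opening, force=None): opening from 0.0 (shut) to 1.0 (fully open); force is the grip in N (None keeps the last); returns when the fingers have stopped.
- robot.pause(seconds).
- robot.inverse_kinematics(position, orientation): joint angles nearest the present ones, or None.
- vision.grab_frame(name): name is "side" or "top"; returns the picture (384x512x3 uint8, red, green, blue); there is no depth.
- vision.calibration(name): a dict with "mtx" (3x3 intrinsics, pixels), "extrinsics" (4x4, takes a point from world to camera coordinates). Camera axes: x right, y up, looking along -z (the intrinsics and any distortion apply to the point x, -y, -z); pixel columns grow to the right and rows downward; lengths in m; the calibration is good to about 2 mm. A picture is of the moment at which its call begins. calibration takes no time and is no camera call.
A pose or a line that the arm cannot do raises robot.PlanningError and nothing moves.
- workorder.close_job(): hands the job in; it is judged then, once.
Trained networks look in the newest picture that a camera, given by its name, has taken for a name from the list of things; names that differ only in an ending like _2 or _b are one class to them, and where a whole thing is asked for, a point or a joint stands for the part that bears it (a point fixed in the world has none). Each returns a list of dicts, best first, with "p" (0 to 1); they miss things now and then, are a little off and sometimes report something else, mostly with a low value. They report only what shows in the picture. A call takes as long as a camera call. They do not tell look-alikes from the thing itself.
- recognise(label, camera): "rect" ([centre column, centre row, width, height] in pixels, round what is visible of it).
Readings, each from a call of its own:
- robot.current_time_s(): time.
- robot.current_joint_positions(): joint angles.
- robot.current_dq(): joint speeds.
- robot.current_joint_torque(): joint torques, N m.
- robot.current_tool_pos(): TCP position.
- robot.current_eef_rot(): TCP orientation.
- robot.current_contact_force(): force on the tool from outside, world axes, zero at the start.
- robot.current_torque(): the same for the moment, N m.
- robot.current_finger_gap(): opening from 0.0 (shut) to 1.0 (fully open).
- robot.current_gripper_force(): force on a finger pad.
Only numpy, scipy, OpenCV 4.12 (cv2) and the standard library are available. Lean on these libraries where they do the work, as an engineer would, in place of code of your own. Each camera call takes 0.05 s, during which the arm holds its last target. There are 200 camera calls.

## Working session

There is one attempt and no reset: what is moved stays moved. The work goes in short steps, each a Python script; the robot and the scene stay as the last script left them, time stands still between calls to the robot, and variables do not carry over. Pictures are saved under pics/ and viewed, at most 10 in all, crops included, and the job is handed in when it is done.

```bash
mkdir -p pics; ls
python3 - <<'E'
from station import robot, fingers, vision, workorder, recognise
import cv2,numpy as np
for n in ("side","top"):
    im=vision.grab_frame(n); cv2.imwrite(f"pics/{n}0.png",im[:,:,::-1])
    c=vision.calibration(n); print({k:np.round(v,4).tolist() if not isinstance(v,str) else v for k,v in c.items()})
    for l in ("stand","tin","lid","catch_knob","tray","bottle","notes","stapler"):
        print(n,l,[(np.round(d["rect"]).astype(int).tolist(),round(d["p"],2)) for d in recognise(l,n)])
print(robot.current_time_s())
E
```

```text
pics
{'mtx': [[364.9642, 0.0, 251.9259], [0.0, 364.9642, 196.4581], [0.0, 0.0, 1.0]], 'extrinsics': [[0.8319, -0.5549, 0.0026, -0.4844], [0.3682, 0.5555, 0.7455, -0.2156], [-0.4151, -0.6193, 0.6664, -0.9414], [0.0, 0.0, 0.0, 1.0]]}
side stand [([265, 243, 117, 96], 0.89)]
side tin [([229, 333, 61, 58], 0.97), ([288, 262, 46, 31], 0.88), ([329, 212, 44, 32], 0.81)]
side lid [([284, 243, 50, 46], 0.92), ([302, 154, 19, 44], 0.3)]
side catch_knob [([244, 229, 41, 40], 0.59)]
side tray [([209, 181, 70, 46], 0.77), ([334, 313, 50, 49], 0.41)]
side bottle []
side notes [([261, 147, 27, 21], 0.96)]
side stapler [([334, 310, 50, 50], 0.71)]
{'mtx': [[378.4882, 0.0, 254.7043], [0.0, 378.4882, 193.5504], [0.0, 0.0, 1.0]], 'extrinsics': [[-0.0259, -0.9996, 0.0133, -0.0822], [0.9916, -0.024, 0.1273, -0.5517], [-0.127, 0.0165, 0.9918, -1.0088], [0.0, 0.0, 0.0, 1.0]]}
top stand []
top tin [([352, 297, 42, 42], 0.82), ([318, 206, 40, 30], 0.71), ([295, 131, 47, 46], 0.64)]
top lid [([328, 214, 46, 38], 0.8), ([145, 128, 38, 38], 0.35)]
top catch_knob [([274, 218, 52, 32], 0.66)]
top tray [([164, 213, 84, 89], 0.81)]
top bottle [([207, 102, 23, 37], 0.7), ([163, 216, 79, 80], 0.17)]
top notes [([145, 126, 41, 39], 0.85), ([162, 215, 83, 83], 0.19)]
top stapler [([382, 204, 21, 54], 0.57)]
0.9
```

Run:
```python
import cv2
for n in ("side","top"):
    im=cv2.imread(f"pics/{n}0.png"); cv2.imwrite(f"pics/{n}0b.png",cv2.resize(im,(800,600),interpolation=cv2.INTER_CUBIC))
```

```text
(no output)
```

View pics/side0b.png

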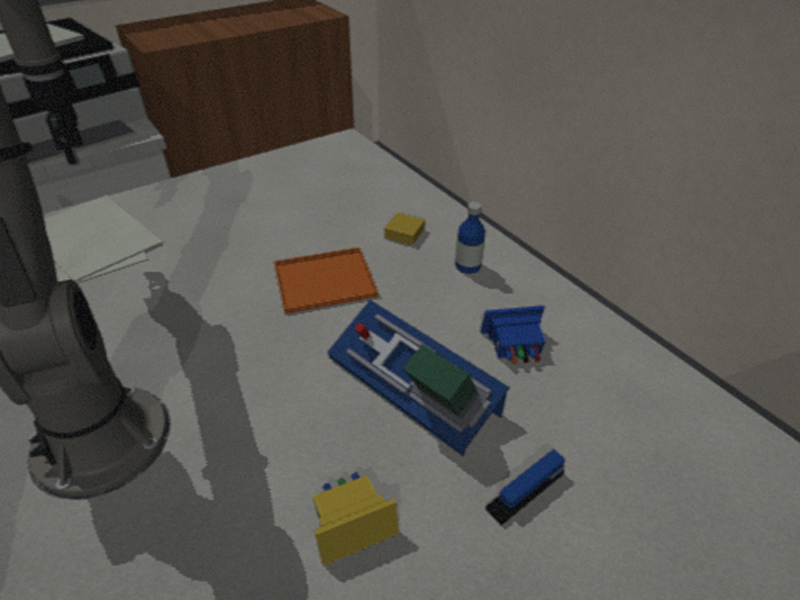

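View pics/top0b.png

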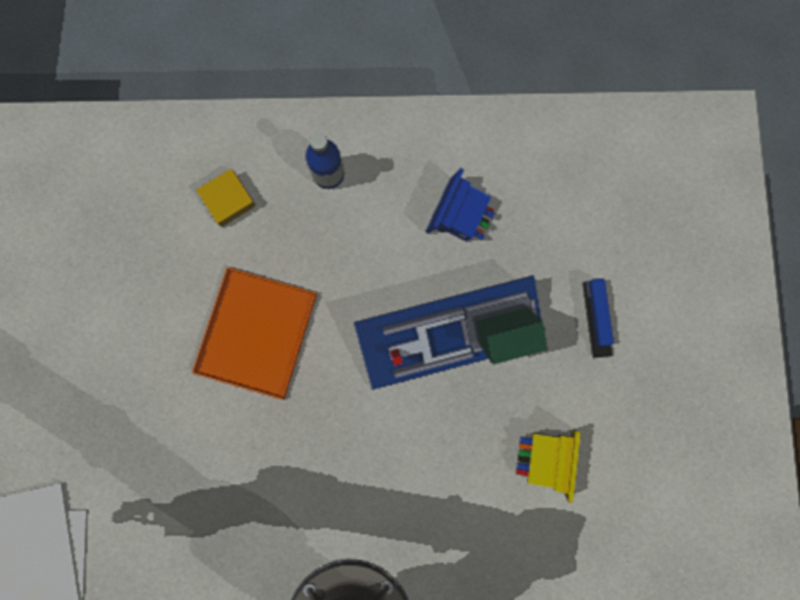

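```bash
cat > h.py <<'E'
import cv2,numpy as np
from scipy.optimize import minimize
from scipy.spatial.transform import Rotation as Rn
from station import robot, fingers, vision, workorder, recognise
CAL={n:vision.calibration(n) for n in("side","top")}
S=4
def proj(n,P):
    E=np.array(CAL[n]["extrinsics"]);K=np.array(CAL[n]["mtx"])
    c=np.atleast_2d(P)@E[:3,:3].T+E[:3,3]; c=c*[1,-1,-1]
    u=c@K.T; return u[:,:2]/u[:,2:]
def hull(n,P):
    m=np.zeros((384*S,512*S),np.uint8)
    p=(proj(n,P)+.5)*S-.5
    cv2.fillConvexPoly(m,cv2.convexHull(np.round(p).astype(np.int32)),1); return m
def box(x,y,z0,z1): return np.array([[a,b,c] for a in(-x/2,x/2) for b in(-y/2,y/2) for c in(z0,z1)])
def Rz(a): return Rn.from_euler('z',a).as_matrix()
def Rstand(yaw): return Rz(yaw)@Rn.from_euler('y',-0.45).as_matrix()   # tin axes in world: x up the slope
def tinT(s):
    x,y,yaw=s; R=Rstand(yaw); return R,np.array([x,y,0])+Rz(yaw)@[0,-.085,.046]
def lidpts(s):
    R,o=tinT(s); return box(.05,.092,.03,.105)@R.T+o
def standpts(s):
    x,y,yaw=s; P=[[a,b,c] for b in(-.16,.16) for a,c in((-.06,0),(.06,0),(-.06,.018),(.06,.074))]
    return np.array(P)@Rz(yaw).T+[x,y,0]
def masks(im):
    b=cv2.resize(im,None,fx=S,fy=S,interpolation=cv2.INTER_CUBIC)
    h=cv2.cvtColor(b,cv2.COLOR_RGB2HSV); H,s,v=[h[...,i].astype(int) for i in range(3)]
    return dict(green=(H>48)&(H<95)&(s>80)&(v>15),blue=(H>=100)&(H<130)&(s>130),
      red=((H<6)|(H>172))&(s>140)&(v>50),orange=(H>=4)&(H<15)&(s>170)&(v>100))
def comp(m,box=None,near=None):
    n,l,st,ce=cv2.connectedComponentsWithStats(m.astype(np.uint8))
    idx=[i for i in range(1,n) if st[i,4]>30*1]
    if near is not None:
        i=min([i for i in idx if st[i,4]>300],key=lambda i:np.hypot(*(ce[i]/S-near)))
    else: i=max(idx,key=lambda i:st[i,4])
    return (l==i)
def hm(m):
    m=m.astype(np.uint8); ys,xs=np.nonzero(m); o=np.zeros_like(m)
    cv2.fillConvexPoly(o,cv2.convexHull(np.stack([xs,ys],1).astype(np.int32)),1); return o
def fit(pairs,x0,step):
    """pairs: list of (cam, mask, fn pts)"""
    f=lambda s:sum(np.count_nonzero(hull(n,fn(s))!=m)/np.count_nonzero(m) for n,m,fn in pairs)
    sim=np.array([x0]+[np.array(x0)+np.eye(len(x0))[i]*step[i] for i in range(len(x0))])
    for k in range(3):
        r=minimize(f,x0,method='Nelder-Mead',options=dict(initial_simplex=sim,xatol=1e-5,fatol=1e-5))
        x0=r.x; sim=np.array([x0]+[x0+np.eye(len(x0))[i]*np.array(step)[i]*.4 for i in range(len(x0))])
    return r.x,r.fun
E
cat > fit.py <<'E'
from h import *
im={n:cv2.imread(f"pics/{n}0.png")[:,:,::-1].copy() for n in CAL}
M={n:masks(im[n]) for n in CAL}
near={"side":dict(stand=(255,245),red=(231,210),lid=(284,243),tray=(209,181)),"top":dict(stand=(270,220),red=(254,228),lid=(328,214),tray=(164,213))}
G={};U={};T={}
for n in CAL:
    g=comp(M[n]["green"],near=near[n]["lid"]); G[n]=hm(g)
    win=np.zeros_like(g); 
    a=(205,190,330,290) if n=="side" else (222,172,352,252)
    win[a[1]*S:a[3]*S,a[0]*S:a[2]*S]=1
    b=M[n]["blue"]&win
    b=cv2.morphologyEx(b.astype(np.uint8),cv2.MORPH_OPEN,np.ones((5,5)))
    c=comp(b); U[n]=hm(c|g)
    T[n]=hm(comp(M[n]["orange"],near=near[n]["tray"]))
    r=comp(M[n]["red"],near=near[n]["red"]);ys,xs=np.nonzero(r); print(n,"red",xs.mean()/S,ys.mean()/S,len(xs)/S/S)
    o=cv2.resize(im[n],None,fx=S,fy=S)
    for m,c in((U,(255,255,0)),(G,(0,255,0)),(T,(0,255,255))):
        cs,_=cv2.findContours(m[n],cv2.RETR_EXTERNAL,cv2.CHAIN_APPROX_NONE); cv2.drawContours(o,cs,-1,c,1)
    for l,a in near[n].items(): pass
    globals()["o_"+n]=o
both=lambda s:np.vstack([standpts(s),lidpts(s)])
x0=[.55,-.06,.24]
for cams in(("top",),("side",),("top","side")):
    r=fit([(n,U[n],both) for n in cams]+[(n,G[n],lidpts) for n in cams],x0,(.03,.03,.1)); print(cams,"stand",r)
    rl=fit([(n,G[n],lidpts) for n in cams],r[0],(.01,.01,.05)); print(" lid-only",rl)
    tp=lambda s:box(.2,.17,0,.014)@Rz(s[2]).T+[s[0],s[1],0]
    t=fit([(n,T[n],tp) for n in cams],[.55,.18,-.25],(.05,.05,.1)); print(" tray",t)
def kn(s,q): # knob pts
    R,o=tinT(s); return box(.015,.015,.0,.036),R,o
out=[]
for n,a in(("side",(195,150,345,262+40)),("top",(115,160,365,260))):
    o=globals()["o_"+n]
    for P,c in((standpts(r[0]),(255,0,255)),(lidpts(r[0]),(255,255,255)),(tp(t[0]),(255,0,255))):
        h=cv2.convexHull(np.round((proj(n,P)+.5)*S).astype(np.int32)); cv2.polylines(o,[h],True,c,1)
    o=o[a[1]*S:a[3]*S,a[0]*S:a[2]*S]; k=400/o.shape[1] if n=="side" else 400/o.shape[1]
    out.append(cv2.resize(o,None,fx=800/o.shape[1]*(.6 if n=="side" else 1),fy=800/o.shape[1]*(.6 if n=="side" else 1),interpolation=cv2.INTER_AREA)[:,:,::-1])
w=max(a.shape[1] for a in out); out=[cv2.copyMakeBorder(a,0,0,0,w-a.shape[1],cv2.BORDER_CONSTANT) for a in out]
v=np.vstack(out); print(v.shape); v=cv2.resize(v,None,fx=min(1,600/v.shape[0]),fy=min(1,600/v.shape[0])); cv2.imwrite("pics/fit.png",v)
E
python3 fit.py
```

```text
side red 231.8241610738255 211.5563758389262 46.5625
top red 253.7572741194487 229.13782542113324 40.8125
('top',) stand (array([ 0.49295518, -0.18802732,  0.21274849]), np.float64(0.5948966826698341))
 lid-only (array([ 0.49295518, -0.18802732,  0.21274849]), np.float64(0.5461976119881401))
 tray (array([ 0.50582197,  0.16183667, -0.29295298]), np.float64(0.031647866672473615))
('side',) stand (array([ 0.49417288, -0.19004555,  0.21154814]), np.float64(0.12414263870393724))
 lid-only (array([ 0.49408614, -0.189995  ,  0.21261236]), np.float64(0.037475459059937634))
 tray (array([ 0.51197977,  0.16894413, -0.34554647]), np.float64(0.244149855907781))
('top', 'side') stand (array([ 0.49356186, -0.18913649,  0.21437138]), np.float64(0.7270178615932017))
 lid-only (array([ 0.49356186, -0.18913649,  0.21437138]), np.float64(0.5889406803036447))
 tray (array([ 0.50574768,  0.16452142, -0.31075309]), np.float64(0.2978607412703017))
(806, 800, 3)
```

View pics/fit.png

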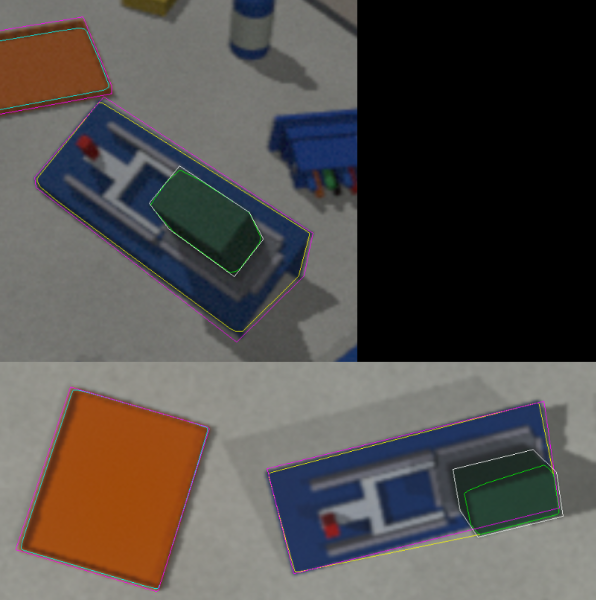

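The enlarged crop shows three candidates. The deep green lid is on the blue stand (side ≈284,243; top ≈328,214). The blue look-alike (side 329,212) and the yellow one (side 229,333) lie on the table and get left alone. The green one fits because it sits leaning on the stand, next to the red-knobbed fork (red at side 232,212 and top 254,229). The model outlines match the stand and tray well. Next I check that the path is reachable.

```bash
cat >> h.py <<'E'
STAND=np.array([.4936,-.1893,.2125]); TRAY=np.array([.5058,.1635,-.30])
R,O=tinT(STAND)
W=lambda x,y,z:O+R@np.array([x,y,z])
def rpy(zt,yt):
    A=np.stack([np.cross(yt,zt),yt,zt],1); return Rn.from_matrix(A).as_euler('xyz',degrees=True)
OR=lambda s:rpy(-R[:,2],s*R[:,0])
def rpt(s,sg): return rpy(np.array([0,0,-1.]),sg*Rz(TRAY[2]+s)[:,0])
E
python3 - <<'E'
from h import *
print("tin",O,"knob0",W(0,.195,.048))
for n,c in(("side",(231.82,211.56)),("top",(253.76,229.14))):
    for q in(0,.004,.008): print(n,q,proj(n,W(0,.195-q,.030))[0].round(1),c)
for s in(1,-1):
    print(s,OR(s).round(1))
    for p in([0,.235,.09],[0,.235,.043],[0,.13,.043],[0,.13,.13],[0,0,.16],[0,0,.075],[0,0,.15],[0,0,.18]):
        q=robot.inverse_kinematics(W(*p),OR(s)); print(p,W(*p).round(3),None if q is None else np.round(q,0))
    for z in(.2,.05): 
      for a in (0,np.pi/2):
        q=robot.inverse_kinematics([*TRAY[:2],z],rpt(a,s)); print("tray",z,a,None if q is None else np.round(q,0))
E
```

```text
tin [ 0.51152687 -0.27238807  0.046     ] knob0 [ 0.4499918  -0.0861776   0.08922146]
side 0 [231.9 210.5] (231.82, 211.56)
side 0.004 [232.9 211.2] (231.82, 211.56)
side 0.008 [233.8 211.9] (231.82, 211.56)
top 0 [251.4 226.4] (253.76, 229.14)
top 0.004 [252.9 226.1] (253.76, 229.14)
top 0.008 [254.4 225.7] (253.76, 229.14)
1 [154.2   0.  102.2]
[0, 0.235, 0.09] [ 0.424 -0.051  0.127] [-30.  -5.  42. 136. -17.  25.  38.]
[0, 0.235, 0.043] [ 0.444 -0.047  0.085] [-19.   5.  33. 137. -41.  20.  62.]
[0, 0.13, 0.043] [ 0.466 -0.149  0.085] [  7.  11.  22. 129. -47.  29.  80.]
[0, 0.13, 0.13] [ 0.429 -0.157  0.163] [-32.  -3.  63. 128. -24.  37.  60.]
[0, 0, 0.16] [ 0.443 -0.287  0.19 ] [  7.  11.  43. 113. -39.  53.  83.]
[0, 0, 0.075] [ 0.48  -0.279  0.114] [ 14.  19.  32. 115. -48.  44.  90.]
[0, 0, 0.15] [ 0.448 -0.286  0.181] [  7.  12.  43. 113. -40.  52.  84.]
[0, 0, 0.18] [ 0.435 -0.289  0.208] [  8.   9.  43. 112. -36.  54.  81.]
tray 0.2 0 [-49.  20.  38.  95. -13.  69. -25.]
tray 0.2 1.5707963267948966 [-38.  18.  24.  95.  -8.  69.  60.]
tray 0.05 0 [-45.  30.  35. 105. -22.
[... 260 characters left out ...]
  24. -107.]
[0, 0.13, 0.043] [ 0.466 -0.149  0.085] [-28.  20.  65. 129. -64.  41. -84.]
[0, 0.13, 0.13] [ 0.429 -0.157  0.163] [  30.    0.    1.  126.  -29.   38. -116.]
[0, 0, 0.16] [ 0.443 -0.287  0.19 ] [-10.  16.  65. 113. -46.  58. -90.]
[0, 0, 0.075] [ 0.48  -0.279  0.114] [ -8.  29.  65. 116. -63.  57. -78.]
[0, 0, 0.15] [ 0.448 -0.286  0.181] [ -9.  17.  65. 114. -48.  57. -88.]
[0, 0, 0.18] [ 0.435 -0.289  0.208] [-10.  13.  65. 112. -42.  58. -93.]
tray 0.2 0 [-30.  18.  13.  94.  -4.  69. 147.]
tray 0.2 1.5707963267948966 [ -65.   28.   65.   96.  -26.   73. -103.]
tray 0.05 0 [-25.  27.   7. 104.  -4.  49. 146.]
tray 0.05 1.5707963267948966 [-63.  43.  64. 105. -44.  61. -89.]
```

Run:
```python
from h import *
o=OR(1)
fingers.gripper_to(0.0,force=60)
robot.move_to(W(0,.236,.10),o)
robot.line_to(W(0,.236,.043),o,velocity=.1,f_stop=8)
print(robot.current_time_s(),(np.array(robot.current_tool_pos())-O)@R,robot.current_contact_force(),np.round(robot.current_joint_positions()))
hit=robot.line_to(W(0,.122,.043),o,velocity=.04,f_stop=15)
print(hit,robot.current_time_s(),((np.array(robot.current_tool_pos())-O)@R).round(4),np.round(robot.current_contact_force(),1))
for n in CAL: cv2.imwrite(f"pics/{n}1.png",vision.grab_frame(n)[:,:,::-1])
a=cv2.imread("pics/side1.png")[180:300,190:350]; b=cv2.imread("pics/top1.png")[165:265,220:360]
cv2.imwrite("pics/c1.png",np.hstack([cv2.resize(a,(400,300),interpolation=2),cv2.resize(b,(400,300),interpolation=2)]))
```

```text
4.7 [2.20845088e-04 2.36060037e-01 4.29396188e-02] [-0.163267    0.65330766  0.06307726] [-34.   5.  48. 137. -45.  21.  65.]
True 7.1 [-0.0006  0.134   0.0422] [0.9 0.1 0.4]
```

View pics/c1.png

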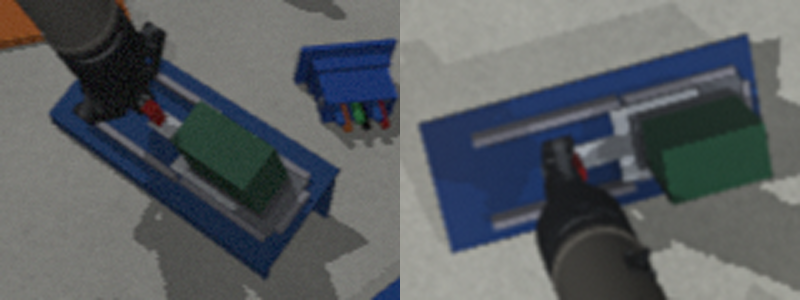

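Run:
```python
from h import *
o=OR(1)
st=lambda t:print(t,round(robot.current_time_s(),2),((np.array(robot.current_tool_pos())-O)@R).round(4),"F tin",(R.T@np.array(robot.current_contact_force())).round(1),"gap",round(robot.current_finger_gap(),3))
print(robot.line_to(W(0,.120,.042),o,velocity=.03,f_stop=22)); st("push2")
robot.line_to(W(0,.150,.043),o,velocity=.1)
robot.line_to(W(0,.150,.165),o,velocity=.15)
robot.line_to(W(0,0,.165),o,velocity=.15)
fingers.gripper_to(1.0); st("over")
for n in CAL: cv2.imwrite(f"pics/{n}2.png",vision.grab_frame(n)[:,:,::-1])
print(robot.line_to(W(0,0,.075),o,velocity=.08,f_stop=8)); st("down")
fingers.gripper_to(0.0,force=60); st("grip"); print(robot.current_gripper_force(), np.round(robot.current_torque(),2))
for n in CAL: cv2.imwrite(f"pics/{n}3.png",vision.grab_frame(n)[:,:,::-1])
a=cv2.imread("pics/side3.png")[180:300,190:350]; b=cv2.imread("pics/top3.png")[165:265,220:360]
c=cv2.imread("pics/side2.png")[180:300,190:350]
cv2.imwrite("pics/c2.png",np.vstack([np.hstack([cv2.resize(x,(400,300),interpolation=2) for x in p]) for p in((a,b),(c,c))]))
```

```text
True
push2 7.63 [-0.0013  0.1341  0.0405] F tin [-0.4 -0.8  0.3] gap -0.003
over 10.84 [-0.    -0.     0.165] F tin [0.4 0.6 0.4] gap 1.003
False
down 12.22 [ 0.0002 -0.0005  0.0755] F tin [-1.1  0.9 -0.8] gap 0.999
grip 12.64 [-0.0001 -0.0002  0.0755] F tin [-0.7  1.7  5.1] gap 0.577
62.37959861755371 [0.   0.49 0.19]
```

View pics/c2.png

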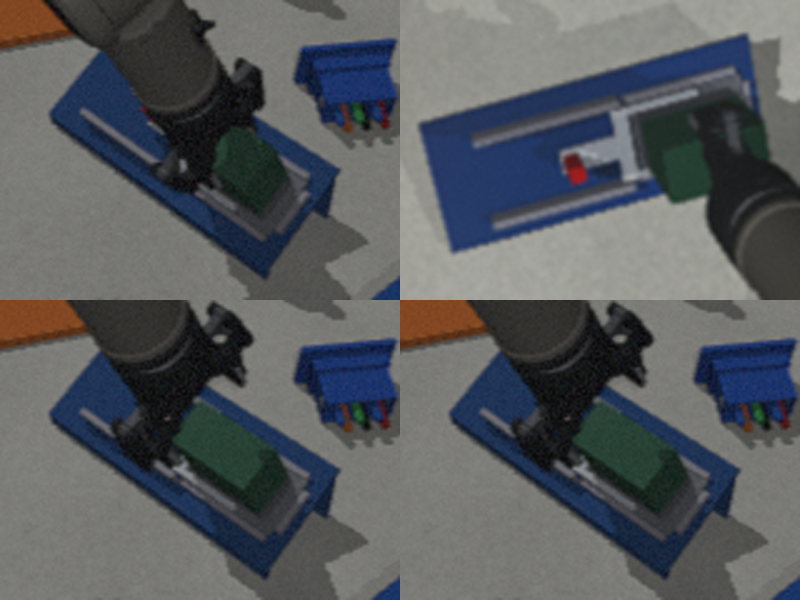

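Run:
```python
from h import *
o=OR(1)
st=lambda t:print(t,round(robot.current_time_s(),2),((np.array(robot.current_tool_pos())-O)@R).round(4),"F tin",(R.T@np.array(robot.current_contact_force())).round(1),"gap",round(robot.current_finger_gap(),3))
for z,v in((.085,.03),(.10,.03),(.125,.04),(.17,.08)):
    robot.line_to(W(0,0,z),o,velocity=v); st(z)
for n in CAL: cv2.imwrite(f"pics/{n}4.png",vision.grab_frame(n)[:,:,::-1])
a=cv2.imread("pics/side4.png")[150:300,190:390]; b=cv2.imread("pics/top4.png")[165:265,220:360]
cv2.imwrite("pics/c3.png",np.hstack([cv2.resize(a,(400,300),interpolation=2),cv2.resize(b,(400,300),interpolation=2)]))
for s in(1,-1):
  for a in (0,np.pi/2):
    q=robot.inverse_kinematics([*TRAY[:2],.052],rpt(a,s)); print("tray",s,a,None if q is None else np.round(np.array(q)-robot.current_joint_positions(),0))
```

```text
0.085 13.22 [-0.0002  0.0006  0.0847] F tin [-1.6 -0.1 -5.2] gap 0.581
0.1 13.88 [ 1.000e-04 -3.000e-04  1.003e-01] F tin [-2.4  0.5 -4.9] gap 0.575
0.125 14.65 [ 0.0003 -0.      0.1252] F tin [-0.9  0.2 -2. ] gap 0.581
0.17 15.37 [0.     0.0005 0.1697] F tin [-0.9 -0.  -2.9] gap 0.578
tray 1 0 [-50.  25.  -7.  -8.   5.   1. -92.]
tray 1 1.5707963267948966 [-54.  30.   1.  -7.  -2.   5.   4.]
tray -1 0 [-32.  15. -36.  -8.  26.  -7.  70.]
tray -1 1.5707963267948966 [ -52.   27.   -4.   -8.    3.    2. -180.]
```

View pics/c3.png

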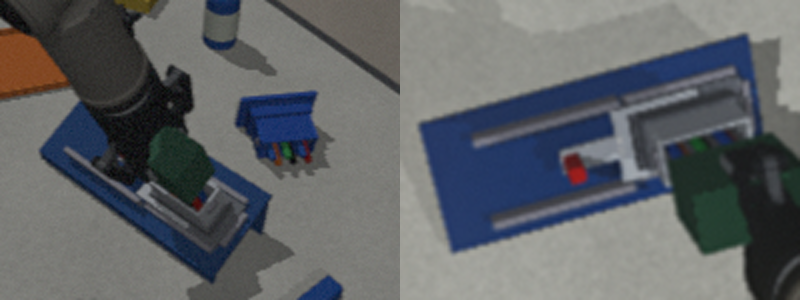

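Run:
```python
from h import *
ot=rpt(np.pi/2,1)
st=lambda t:print(t,round(robot.current_time_s(),2),np.round(robot.current_tool_pos(),4),"F",np.round(robot.current_contact_force(),1),"gap",round(robot.current_finger_gap(),3))
robot.line_to(W(0,0,.215),None,velocity=.12); st("up")
robot.move_to([*TRAY[:2],.22],ot); st("over")
robot.line_to([*TRAY[:2],.075],ot,velocity=.12)
robot.pause(.2); st("pre")
cv2.imwrite("pics/side5.png",vision.grab_frame("side")[:,:,::-1])
a=cv2.imread("pics/side5.png")[110:260,130:330]; cv2.imwrite("pics/c4.png",cv2.resize(a,(800,600),interpolation=2))
```

```text
up 15.99 [ 0.4203 -0.2915  0.2393] F [ 0.1  0.8 -2.3] gap 0.576
over 17.69 [0.5062 0.1611 0.2203] F [-0.3 -0.1 -1.9] gap 0.578
pre 19.25 [0.5062 0.1637 0.0756] F [ 0.1 -0.9 -1.4] gap 0.578
```

View pics/c4.png

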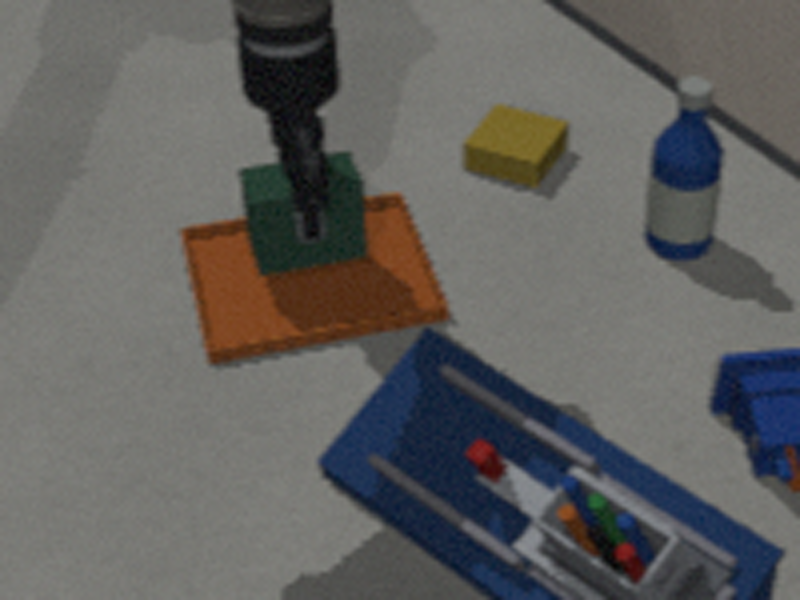

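The lid hangs upright over the middle of the tray (crop ≈305,215). The tin is seated and the fork is in (knob at crop 485,458). I lower it until it touches.

Run:
```python
from h import *
ot=rpt(np.pi/2,1)
st=lambda t:print(t,round(robot.current_time_s(),2),np.round(robot.current_tool_pos(),4),"F",np.round(robot.current_contact_force(),1),"gap",round(robot.current_finger_gap(),3))
print(robot.line_to([*TRAY[:2],.043],ot,velocity=.025,f_stop=5)); robot.pause(.2); st("touch")
fingers.gripper_to(.75); robot.pause(.2); fingers.gripper_to(1.0); st("open")
p=np.array(robot.current_tool_pos()); robot.line_to([p[0],p[1],.22],None,velocity=.08)
robot.move_to([.35,.40,.25],[180,0,90]); st("away")
for n in CAL: cv2.imwrite(f"pics/{n}6.png",vision.grab_frame(n)[:,:,::-1])
a=cv2.imread("pics/side6.png")[110:310,130:397]; b=cv2.imread("pics/top6.png")[80:320,110:430]
cv2.imwrite("pics/c5.png",np.hstack([cv2.resize(a,(400,300),interpolation=2),cv2.resize(b,(400,300),interpolation=2)]))
for q in(.07,.08): print(q,proj("top",W(0,.195-q,.03)),proj("side",W(0,.195-q,.03)))
for n,c in(("top",(281,221)),("side",(251,225))):
    r=comp(masks(vision.grab_frame(n))["red"],near=c);ys,xs=np.nonzero(r);print(n,xs.mean()/S,ys.mean()/S)
```

```text
True
touch 20.45 [0.5056 0.1635 0.0497] F [-1.3 -0.4  4.8] gap 0.58
open 21.29 [0.5041 0.1635 0.0485] F [1.1 0.3 0.4] gap 1.0
away 25.19 [0.3505 0.3993 0.25  ] F [-0.   0.2 -0.1] gap 1.003
0.07 [[277.22358626 220.18053806]] [[249.59870398 222.95103912]]
0.08 [[280.89375639 219.28819338]] [[252.23558866 224.80708061]]
top 281.388418079096 221.62923728813558
side 251.40098684210525 224.68026315789473
```

View pics/c5.png

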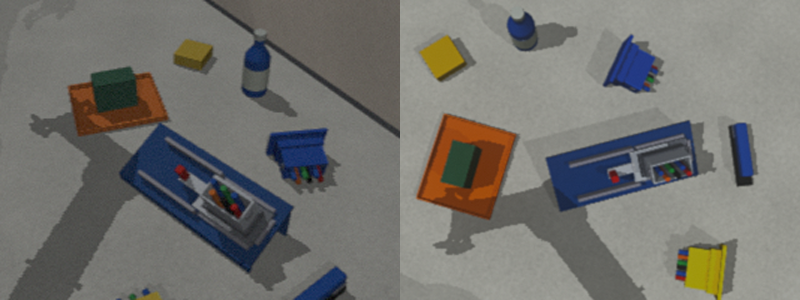

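The lid stands upright in the tray (crop 113,88 and 462,163). The fork is fully in, with the knob at top 281,222, where the model puts 0.08 m. The tin is seated and nothing else has moved.

```bash
python3 -c "
from station import workorder
print(workorder.close_job())"
```

```text
the job is handed in; nothing more can be done
None
```

The job is handed in: the catch is fully in over the tin's foot, the green lid was drawn off along its axis and stands mouth down in the orange tray, the tin is still seated and latched, and the other things look unmoved in the last pictures (about 25 s on the robot's clock).

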